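# Index the pot-lidding table by its spring pin to bring the green pot under the press

### The job

The six-pot lidding table is locked by its spring index pin with a red pot under the lid press. Pull the red T-handle out, give it a quarter turn and let go so that the pin stays parked; then turn the table one place so that the green sauce pot comes under the press, and turn the T-handle back so that the pin springs fully home in the next hole and locks the table. Keep all four pots standing in their pockets, leave the things round about where they are, and take your hand away at the end.

Things in the scene. Friction and masses are not known exactly. Their poses are not given: they have to be found in the camera images.
- lid_bench: Fixed lidding bench; its place and yaw differ each time. Origin on the work surface under the turning axis of the round white table it carries; z up; its -x points from the axis to the index plunger, which stands on the robot's right. The table (radius 142 mm, flat top at z = 43 mm) turns about this z either way without end, with light friction (about 2 N at its hand grips, 5 N while the pin rides on the rim).
- table_axis (a point): Point on the turning axis, 43 mm up, at the table's top; axes as lid_bench. Six pockets on a circle of radius 85 mm, at 0, 60 .. 300 degrees at the start (counter-clockwise from +x; the press is at 300, the plunger at 180). Between them, at 30, 90 .. 330 degrees at the start, on a circle of radius 109 mm, stand six black upright hand grips fixed to the table, 16 mm thick, from 43 to 109 mm up.
- first_hole (a point): Middle of the bevelled rim at the plunger, 130 mm out from the axis, 35 mm up. The rim has six round index holes, 60 degrees apart, in line with the pockets: 14.4 mm wide for the 12 mm pin, which goes 9 mm in. One place is 60 degrees. The plunger's axis passes through this point, leaning 35 degrees from vertical, outwards along the bench's -x.
- handle (a point): Centre of the plunger's red T-handle bar (77 mm long, 15 mm thick, round ends). Its z is the plunger's axis, outwards and up; y lies along the bar. Pin home: the bar is level along the bench's y, centre 179 mm out from the turning axis and 104 mm up. It slides 18 mm along z against a spring (about 7 N at home, 12 N fully drawn). Under the bar 30 mm of bare stem, at most 19 mm thick.
- tee: The T-handle with its stem and cross lug; origin at the rim, axes as point handle, whose point is 85 mm up its z. At home the lug lies in a slotted sleeve; drawn 14 mm or more it is free to twist about z, 90 degrees either way. Let go when twisted over 20 degrees, it rests on the sleeve: parked. Twisted back to within about 8 degrees of its first direction and let go, it springs in.
- index_pin (a joint): How far the index pin is drawn, m: 0 = fully home in a hole (table locked), about 0.009 = its flat nose rides on the rim between two holes (it snaps in by itself when a hole passes slowly beneath it), about 0.013 = parked, 0.018 = the end of its travel.
- press_point (a point): Point on the press axis, 85 mm out from the turning axis at 300 degrees (behind, seen from the robot), 44 mm up: where the middle of a pot stands when it is under the press. The press does not move: white pad 97 mm above the work surface, head 168 to 225 mm up, 55 mm wide, on a column 168 mm out from the turning axis, lever behind it up to 0.32 m.
- green_pot_mid (a point): Middle (half-way up) of the green lidded sauce pot, 53 mm in diameter, 36 mm high, loose in a pocket of the table with 1 to 2 mm of play, its foot 26 mm above the work surface. It starts one place to one side or the other of the press (at 0 or 240 degrees).
- brown_pot_mid (a point): Middle of the brown sauce pot, same size and also in a pocket, on the other side of the press.
- red_pot_mid (a point): Middle of the red sauce pot that stands under the press at the start, same size.
- red_pot_2_mid (a point): Middle of the second red sauce pot, in the pocket next to the plunger at the start, same size.
- lid_2: Round steel pot lid, 118 mm in diameter, 27 mm high with its knob, loose bystander to the right. Origin at its foot.
- timer_1: Round kitchen timer, white foot and red dial, 62 mm in diameter, 40 mm high, loose bystander to the left. Origin at its foot.
- cup_3: Steel cup, 68 mm in diameter, 42 mm high, loose bystander to the right in front. Origin at its foot.
Things that resemble listed ones, but are neither listed nor needed, are in the scene too. Leave any yellow look-alike of the part that bears green_pot_mid alone.

How it is judged:
On the way, in this order (a step that is already met when the one before it is completed fails the run):
1. the index pin is drawn and stays parked with nothing touching it (value of joint index_pin above 0.0115 m and contact force between each of the arm, the fingers and tee below 0.2 N), for 0.2 s.
2. the table has been turned out of its first hole towards its next place, the green pot within 70 mm of the press axis (horizontal distance between green_pot_mid and press_point below 0.07 m), for 0.1 s.
At the end, for the whole second after the job is handed in: the index pin is fully home (drawn less than 2 mm), the green pot stands under the press (its middle within 8 mm of the press axis, seen from above), and all four pots stand upright (within 0.12 rad) in pockets of the table, their middles 38 to 50 mm above the work surface (value of joint index_pin below 0.002 m and horizontal distance between green_pot_mid and press_point below 0.008 m and height (world z) of green_pot_mid between 0.038 and 0.05 m and angle between each of green_pot_mid, brown_pot_mid, red_pot_mid, red_pot_2_mid's own z axis and vertical below 0.12 rad and height (world z) of brown_pot_mid between 0.038 and 0.05 m and height (world z) of red_pot_mid between 0.038 and 0.05 m and height (world z) of red_pot_2_mid between 0.038 and 0.05 m); the robot touches nothing.
It fails at once if a pot is tipped or thrown out of its pocket (angle between any of green_pot_mid, brown_pot_mid, red_pot_mid, red_pot_2_mid's own z axis and vertical above 0.35 rad).
It fails at once if a bystander is knocked away (more than 30 mm) (distance of any of lid_2, timer_1, cup_3 from where it was at the start of the episode above 0.03 m).
It also fails if it takes over 72 s, if anything falls off the work surface, if the arm or the gripper's body presses on something with over 40 N, if the wrist force passes 120 N, or if a joint passes its speed limit or range.

### The arm

A 6-joint arm with a two-finger parallel gripper is mounted at the origin on a cart in front of the work surface, level with it; the furniture and walls round the work are solid. World frame = base frame: x ahead of the robot, y to its left, z up, the work surface at z = 0. Lengths are in m, angles in rad, forces in N, time in s.
With the tool pointing down it reaches from about 0.35 to 0.95 m from the base axis. Payload 17.4 kg.
Tool frame: the origin (TCP) lies at the very end of the fingers, on their centre line; the grasp point (between the pads) lies 19 mm behind it; y points along the fingers, x is the direction in which the jaws open and shut, and the axes are right-handed (so a half turn about y gives the same grasp; the last joint's range is limited). The gripper opens to 93 mm and grips with 3 to 60 N. Pads are 15 mm wide; open, the fingers measure 128 mm over their backs; the gripper's body (75 mm by 188 mm) begins 65 mm behind the grasp point.
Start: joints at [1.262, 0.116, 1.442, -0, 1.584, -0.038], TCP at [0.181, 0.65, 0.219] pointing down, gripper open.
Joint ranges: [-2.83, 2.83], [-0.83, 2.19], [0.07, 2.5], [-1.14, 4.28], [0.01, 3], [-2.97, 2.97]. Speed limits (rad/s): [1.89, 1.89, 2.22, 3.14, 3.14, 3.14].

### API

Orientations are given as a 3x3 rotation matrix whose columns are the frame's x, y, z axes.
In Python, from bench import sensors, cams, close_job, models gives the robot as it stands.
- The arm moves only by the tool arm_command, never from a script. Its argument "motion" is a list of rows, each an object of numbers: "x", "y", "z": the shift along the tool's x, y, z in mm; "ax", "ay", "az": the turn, a rotation vector about the tool's x, y, z in rad; "hand": the opening, from 0 (shut) to 1 (fully open). In form: [{"x": .., "y": .., "z": .., "ax": .., "ay": .., "az": .., "hand": ..}, ...]. A call has 1 to 12 rows; each row shifts and turns the commanded pose from where the row before left it, along the tool's axes as they then stand; what a row does not reach is not made up. A row lasts 1/10 s, in which the tool goes at most 50 mm and 8.59 degrees, less where a joint would pass 70% of its speed; a pose out of reach is approached as far as the arm can. A call with a gripper value outside its range is refused whole. The fingers move at their own pace and stop on an object; "grip_force" is the grip in N (left out, the last holds). Time passes only in rows, so rows that do not move let the fingers close. It gives the time, the measured TCP pose, the force and the opening at its end, in the units of the state.
- sensors.sense(): the state, without advancing time (a new reading comes with each control period).
- cams.grab_frame(name): name is "scene" or "top" or "wrist"; returns a dict with "pixels" (384x512x3 uint8, red, green, blue), "camera_matrix" (3x3 intrinsics, pixels), "world_to_cam" (4x4, takes a point from world to camera coordinates). Camera axes: x right, y up, looking along -z (the intrinsics and any distortion apply to the point x, -y, -z); pixel columns grow to the right and rows downward; lengths in m; the calibration is good to about 2 mm. A picture is of the moment at which its call begins. There is no depth.
- close_job(): hands the job in, once; it reports no verdict.
Trained networks look in a picture, given as the dict that the camera call returned (one of the last four; its "shot" number tells which), for a name from the list of things; names that differ only in an ending like _2 or _b are one class to them, and where a whole thing is asked for, a point or a joint stands for the part that bears it (a point fixed in the world has none). Each returns a list of dicts, best first, with "confidence" (0 to 1); they miss things now and then, are a little off and sometimes report something else, mostly with a low value. They report only what shows in the picture. A call takes as long as a camera call. They do not tell look-alikes from the thing itself.
- models.trace(target, picture): "pixels" (384x512 bool, what is visible of it) and "xy" ([column, row] in pixels, amid what is visible of it).
The state is a dict: "clock": time; "joint_pos": joint angles; "qd": joint speeds; "joint_efforts": joint torques, N m; "position": TCP position; "tool_rot": TCP orientation; "wrist_force": force on the tool from outside, world axes, zero at the start; "ft_torque": the same for the moment, N m; "gripper_width": finger opening in m.
Only numpy, scipy, OpenCV 4.12 (cv2) and the standard library are available. Lean on these libraries where they do the work, as an engineer would, in place of code of your own. Each camera call takes 0.05 s, during which the arm holds its last target. There are 200 camera calls.

## Working session

There is one attempt and no reset: what is moved stays moved. The work goes in short steps, Python scripts to look and compute and a tool call to move; the robot and the scene stay as the last step left them, time stands still between calls to the robot, and variables do not carry over. Pictures are saved under pics/ and viewed, about 8 in all and at most 12, crops included, and the job is handed in when it is done.

Besides the shell and the picture viewer there is one more tool, called after "Request:" in YAML: its name, and indented under it one key for each argument. arm_command: Moves the arm, as the interface text tells. Its arguments: {"type":"object","properties":{"motion":{"type":"array","items":{"type":"object","properties":{"x":{"type":"number"},"y":{"type":"number"},"z":{"type":"number"},"ax":{"type":"number"},"ay":{"type":"number"},"az":{"type":"number"},"hand":{"type":"number"}}}},"grip_force":{"type":"number"}},"required":["motion"]}

```bash
mkdir -p pics; python3 - <<'E'
from bench import sensors,cams,models
import cv2,numpy as np,pickle
s=sensors.sense(); print(s['clock'],s['position'],s['tool_rot'],s['gripper_width'])
out=[]
for n in ['scene','top']:
    f=cams.grab_frame(n); cv2.imwrite(f'pics/{n}0.png',f['pixels'][:,:,::-1]); pickle.dump(f,open(f'pics/{n}0.pkl','wb'))
    print(n,f['camera_matrix'].tolist(),np.round(f['world_to_cam'],4).tolist(),[k for k in f])
    for t in ['green_pot_mid','brown_pot_mid','red_pot_mid','handle','lid_bench','lid_2','timer_1','cup_3']:
        r=models.trace(t,f); print(t,[(round(d['confidence'],2),np.round(d['xy']).tolist(),int(d['pixels'].sum())) for d in r])
a=np.hstack([cv2.imread('pics/scene0.png'),cv2.imread('pics/top0.png')]);cv2.imwrite('pics/v1.png',cv2.resize(a,(800,300)))
E
```

```text
0.0 [0.18050976 0.65020767 0.21791904] [[ 2.67518493e-01 -3.61782890e-04 -9.63552658e-01]
 [ 9.63552052e-01 -1.08206719e-03  2.67518731e-01]
 [-1.13941242e-03 -9.99999349e-01  5.91236628e-05]] 0.09294907840587882
scene [[406.881048693737, 0.0, 253.67371318199184], [0.0, 406.881048693737, 187.91606978860153], [0.0, 0.0, 1.0]] [[0.8523, -0.5227, -0.0209, -0.4707], [0.2354, 0.3474, 0.9077, -0.2299], [-0.4672, -0.7785, 0.4191, -1.0184], [0.0, 0.0, 0.0, 1.0]] ['pixels', 'camera_matrix', 'world_to_cam', 'shot']
green_pot_mid [(0.66, [181.0, 204.0], 173), (0.53, [246.0, 176.0], 129), (0.52, [179.0, 183.0], 119)]
brown_pot_mid [(0.58, [278.0, 182.0], 60), (0.22, [273.0, 186.0], 4319)]
red_pot_mid []
handle [(0.49, [283.0, 191.0], 183), (0.3, [272.0, 188.0], 4082)]
lid_bench []
lid_2 [(0.88, [234.0, 260.0], 924)]
timer_1 [(0.75, [204.0, 177.0], 196)]
cup_3 [(0.58, [283.0, 290.0], 707)]
top [[373.7343025964941, 0.0, 262.4728811486043], [0.0, 373.7343025964941, 194.3043538076757], [0.0, 0.0, 1.0]] [[0.0112, -0.9999, 0.0121, -0.0004], [0.9811, 0.0133, 0.193, -0.5644], [-0.1931, 0.0097, 0.9811, -1.0672], [0.0, 0.0, 0.0, 1.0]] ['pixels', 'camera_matrix', 'world_to_cam', 'shot']
green_pot_mid [(0.7, [202.0, 253.0], 253), (0.59, [195.0, 163.0], 274), (0.54, [146.0, 234.0], 262), (0.54, [218.0, 166.0], 7670)]
brown_pot_mid [(0.54, [243.0, 149.0], 215)]
red_pot_mid [(0.44, [214.0, 150.0], 65), (0.24, [385.0, 247.0], 423)]
handle [(0.62, [284.0, 173.0], 190)]
lid_bench [(0.85, [220.0, 171.0], 7311)]
lid_2 [(0.87, [317.0, 255.0], 1176), (0.52, [219.0, 168.0], 7327)]
timer_1 [(0.64, [143.0, 199.0], 340)]
cup_3 [(0.78, [384.0, 249.0], 419)]
```

```bash
python3 - <<'E'
import cv2,numpy as np
a=cv2.imread('pics/top0.png')[110:280,110:360];cv2.imwrite('pics/v2.png',cv2.resize(a,None,fx=3.2,fy=3.2,interpolation=cv2.INTER_CUBIC))
E
```

```text
(no output)
```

View pics/v1.png

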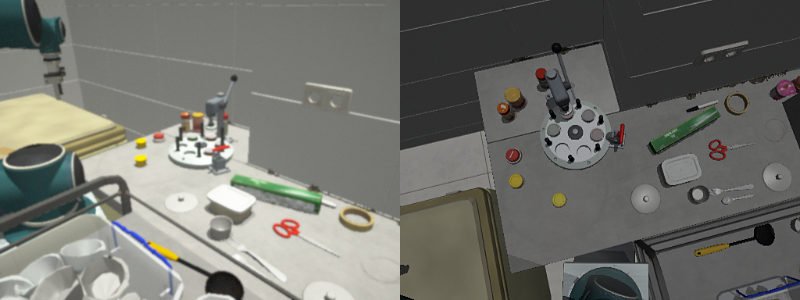

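View pics/v2.png

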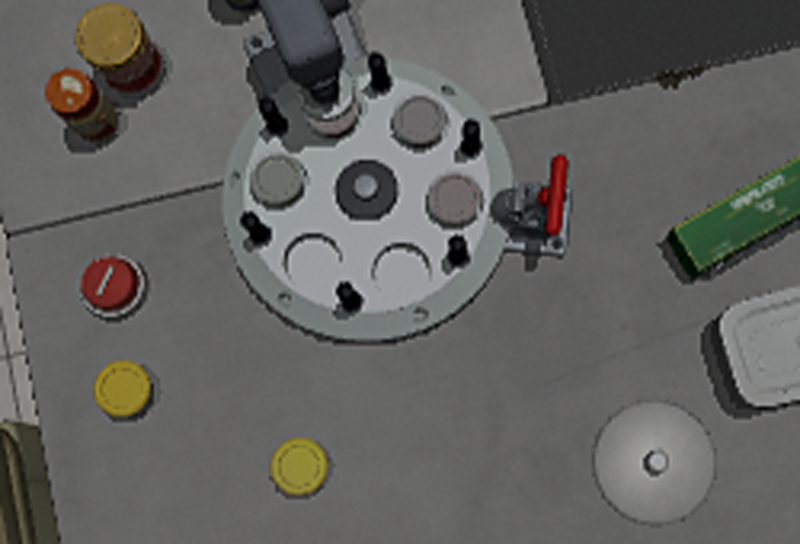

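The picture shows the table centred near crop (366,190), the red T-bar at (557,195), and pots at crop left (277,182), back-right (418,120), right (455,200) and under the press (333,110). The two yellow pots at crop (123,388) and (299,466) stand loose on the surface, so they are look-alikes. The greenish left pot (pocket 0°) fits the green pot and the back-right one fits brown. I'll check this with an enlarged crop while I fit the bench pose.

```bash
cat > h.py <<'E'
import numpy as np,cv2,pickle
from scipy.optimize import least_squares
from scipy.spatial.transform import Rotation as Ro
def proj(f,P):
    P=np.atleast_2d(P); W=f['world_to_cam']; c=P@W[:3,:3].T+W[:3,3]
    q=np.c_[c[:,0],-c[:,1],-c[:,2]]@f['camera_matrix'].T
    return q[:,:2]/q[:,2:]
def ray(f,uv,z):  # pixel -> world at height z
    W=f['world_to_cam'];d=np.linalg.inv(f['camera_matrix'])@[uv[0],uv[1],1]
    d=W[:3,:3].T@[d[0],-d[1],-d[2]];C=-W[:3,:3].T@W[:3,3]
    return C+d*(z-C[2])/d[2]
def b2w(p,P): # p=(x,y,yaw)
    c,s=np.cos(p[2]),np.sin(p[2]);P=np.atleast_2d(P)
    return np.c_[p[0]+c*P[:,0]-s*P[:,1],p[1]+s*P[:,0]+c*P[:,1],P[:,2]]
def pol(r,deg,z): a=np.radians(deg);return [r*np.cos(a),r*np.sin(a),z]
def redmask(f,uv=None):
    h=cv2.cvtColor(f['pixels'],cv2.COLOR_RGB2HSV).astype(int)
    return ((h[...,0]<8)|(h[...,0]>172))&(h[...,1]>140)&(h[...,2]>60)
E
python3 - <<'E'
from h import *
T=pickle.load(open('pics/top0.pkl','rb'));S=pickle.load(open('pics/scene0.pkl','rb'))
obs=[]
def blob(f,near):
    n,l,st,c=cv2.connectedComponentsWithStats(redmask(f).astype(np.uint8));i=min(range(1,n),key=lambda i:np.hypot(*(c[i]-near)) if st[i,4]>20 else 1e9);print(c[i],st[i]);return c[i]
ht=blob(T,(284,173));hs=blob(S,(283,191))
cr=lambda u,v:np.array([u/3.2+110,v/3.2+110])
o=[(T,[-.179,0,.104],ht),(S,[-.179,0,.104],hs)]
for d,uv in zip([90,30,150,210,270,330],[(347,287),(248,216),(458,238),(471,124),(377,58),(266,102)]): o.append((T,pol(.109,d,.107),cr(*uv)))
for d,uv in zip([0,180,240],[(277,180),(455,198),(418,119)]): o.append((T,pol(.085,d,.062),cr(*uv)))
def res(p): return np.concatenate([proj(f,b2w(p,P))[0]-uv for f,P,uv in o])
r=least_squares(res,[.62,.1,1.5],loss='soft_l1');p=r.x;print(p,np.degrees(p[2]));print(np.round(res(p).reshape(-1,2),1).tolist())
np.save('p.npy',p)
for f,n,b,k in [(T,'top',(110,280,110,360),3),(S,'scene',(130,240,150,320),0)]:
    im=f['pixels'][:,:,::-1].copy();im=np.clip(im*1.6,0,255).astype(np.uint8)
    y0,y1,x0,x1=b;k=3
    c=cv2.resize(im[y0:y1,x0:x1],None,fx=k,fy=k,interpolation=cv2.INTER_CUBIC)
    for r_,z in[(.142,.027),(.1186,.043)]:
        q=((proj(f,b2w(p,[pol(r_,d,z) for d in range(0,360,4)]))-[x0,y0]+.5)*k)
        for u in q: cv2.circle(c,tuple(int(v) for v in u),1,(255,0,255),-1)
    q=((proj(f,b2w(p,[[-.179,-.0385,.104],[-.179,.0385,.104]]))-[x0,y0]+.5)*k).astype(int);cv2.line(c,tuple(q[0].tolist()),tuple(q[1].tolist()),(255,255,0),1)
    cv2.imwrite(f'pics/v3{n}.png',c)
    for d in(0,180,240,300):
        u=proj(f,b2w(p,pol(.085,d,.055)))[0].astype(int);print(n,d,u,f['pixels'][u[1]-1:u[1]+2,u[0]-1:u[0]+2].mean((0,1)).round())
a=cv2.imread('pics/v3top.png');b=cv2.imread('pics/v3scene.png');H=max(a.shape[0],b.shape[0])
cv2.imwrite('pics/v3.png',np.vstack([cv2.resize(a,(510,347)),cv2.resize(b,(510,330))])[:, :] if 0 else cv2.resize(np.hstack([cv2.copyMakeBorder(x,0,H-x.shape[0],0,0,cv2.BORDER_CONSTANT) for x in(a,b)]),(800,int(800*H/(a.shape[1]+b.shape[1])))))
E
```

```text
[283.11111111 170.58730159] [278 158   9  26 126]
[281.875 188.9  ] [273 186  20   7  80]
[0.64358793 0.12365216 1.47008517] 84.22967583914495
[[0.8, 0.1], [1.3, 1.4], [-0.8, 0.6], [0.1, 0.6], [-0.4, 1.0], [-0.1, 0.5], [-0.3, 0.1], [0.1, 0.3], [-0.4, -1.8], [-0.2, -1.1], [0.4, -1.1]]
top 0 [196 165] [106. 110. 105.]
top 180 [252 171] [109. 103. 103.]
top 240 [241 146] [106. 104. 104.]
top 300 [213 143] [76. 78. 79.]
scene 0 [246 175] [205. 212. 197.]
scene 180 [268 193] [217. 208. 200.]
scene 240 [282 183] [142. 142. 136.]
scene 300 [270 175] [214. 204. 196.]
```

View pics/v3.png

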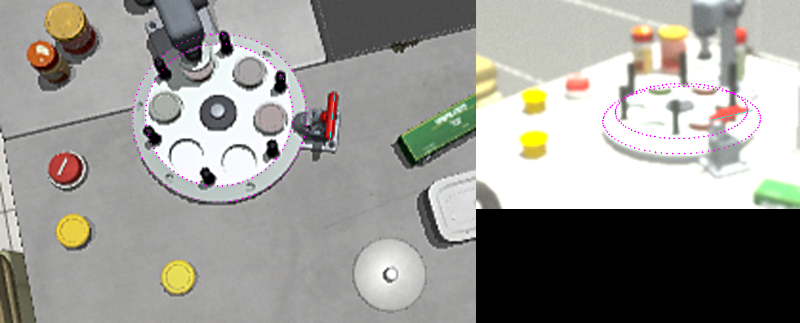

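The overlay sits on the rim and the bar to about 2 px. The left pot (0°) reads G > R in both views and the right and back-right pots read reddish, so green is at 0° and the table must turn clockwise seen from above. Next is the approach to a pre-grasp above the handle.

```bash
cat >> h.py <<'E'
def Rh(p,tw=0): # handle frame in world (x,y,z cols), twisted tw deg
    c,s=np.cos(p[2]),np.sin(p[2]);ex=np.array([c,s,0]);ey=np.array([-s,c,0]);ez=np.array([0,0,1.])
    t=np.radians(35);z=-np.sin(t)*ex+np.cos(t)*ez
    return np.c_[np.cross(ey,z),ey,z]@Ro.from_euler('z',tw,degrees=True).as_matrix()
def hp(p,draw=0): return b2w(p,[-.179,0,.104])[0]+draw*Rh(p)[:,2]
def Rtool(H): return np.c_[H[:,0],-H[:,2],H[:,1]]
def delta(s,pos,R):
    A=np.array(s['tool_rot']);print('t',round(s['clock'],1),'shift mm in tool now',np.round(A.T@(np.array(pos)-s['position'])*1e3,1),'then rotvec',np.round(Ro.from_matrix(A.T@R).as_rotvec(),3))
E
python3 - <<'E'
from h import *
from bench import sensors
p=np.load('p.npy');s=sensors.sense();H=Rh(p);print(hp(p),H)
delta(s,hp(p)+.12*H[:,2]+[0,0,.02],Rtool(H))
E
```

```text
[ 0.6255911  -0.05444083  0.104     ] [[ 0.08235836 -0.99493292 -0.05766795]
 [ 0.81500133  0.10054099 -0.57067008]
 [ 0.57357644  0.          0.81915204]]
t 0.9 shift mm in tool now [-627.9   -3.7 -629. ] then rotvec [ 0.052 -0.165 -0.609]
```

Request:
arm_command:
  motion:
    - {"x": -30,"z": -30}
    - {"x": -30,"z": -30}
    - {"x": -30,"z": -30}
    - {"x": -30,"z": -30}
    - {"x": -30,"z": -30}
    - {"x": -30,"z": -30}
    - {"x": -30,"z": -30}
    - {"x": -30,"z": -30}
    - {"x": -30,"z": -30}
    - {"x": -30,"z": -30}
    - {"x": -30,"z": -30}
    - {"x": -30,"z": -30}

```text
invalid input
```

Request:
arm_command:
  motion:
    - {"x": -30,"z": -30}
    - {"x": -30,"z": -30}
    - {"x": -30,"z": -30}
    - {"x": -30,"z": -30}
    - {"x": -30,"z": -30}
    - {"x": -30,"z": -30}
    - {"x": -30,"z": -30}
    - {"x": -30,"z": -30}
    - {"x": -28,"z": -29}
    - {"ax": 0.01,"ay": -0.033,"az": -0.122}
    - {"ax": 0.01,"ay": -0.033,"az": -0.122}
    - {"ax": 0.01,"ay": -0.033,"az": -0.122}

```text
invalid input
```

Request:
arm_command:
  motion:
    - {"ax": 0.01,"ay": -0.033,"az": -0.122}
    - {"ax": 0.01,"ay": -0.033,"az": -0.122}
    - {}

```text
invalid input
```

```bash
python3 - <<'E'
from h import *
from bench import sensors,cams
p=np.load('p.npy');s=sensors.sense();H=Rh(p)
delta(s,hp(p)+.12*H[:,2],Rtool(H));print(np.round(s['joint_pos'],2),s['wrist_force'])
f=cams.grab_frame('wrist');pickle.dump(f,open('pics/w1.pkl','wb'))
im=f['pixels'][:,:,::-1].copy()
q=proj(f,b2w(p,[[-.179,-.0385,.104],[-.179,.0385,.104]])).astype(int);print(q)
cv2.line(im,tuple(q[0].tolist()),tuple(q[1].tolist()),(255,255,0),1)
for r_,z in[(.142,.027),(.1186,.043)]:
    for u in proj(f,b2w(p,[pol(r_,d,z) for d in range(0,360,4)])): 
        if 0<u[0]<512 and 0<u[1]<384: cv2.circle(im,tuple(int(v) for v in u),1,(255,0,255),-1)
cv2.imwrite('pics/w1.png',im)
E
```

```text
t 0.9 shift mm in tool now [-627.9   16.3 -629. ] then rotvec [ 0.052 -0.165 -0.609]
[ 1.26  0.12  1.44 -0.    1.58 -0.04] [-0.22353219 -0.27162841 -0.11897855]
[[-127  631]
 [-153  597]]
```

View pics/w1.png

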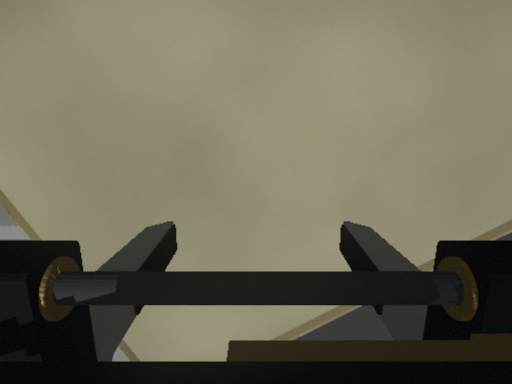

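The moves were refused, most likely because every key is required. This wrist view shows only the fingers, since the arm has not moved.

Request:
arm_command:
  motion:
    - {"x": -30,"y": 0,"z": -30,"ax": 0,"ay": 0,"az": 0,"hand": 1}
    - {"x": -30,"y": 0,"z": -30,"ax": 0,"ay": 0,"az": 0,"hand": 1}
    - {"x": -30,"y": 0,"z": -30,"ax": 0,"ay": 0,"az": 0,"hand": 1}
    - {"x": -30,"y": 0,"z": -30,"ax": 0,"ay": 0,"az": 0,"hand": 1}
    - {"x": -30,"y": 0,"z": -30,"ax": 0,"ay": 0,"az": 0,"hand": 1}
    - {"x": -30,"y": 0,"z": -30,"ax": 0,"ay": 0,"az": 0,"hand": 1}
    - {"x": -30,"y": 0,"z": -30,"ax": 0,"ay": 0,"az": 0,"hand": 1}
    - {"x": -30,"y": 0,"z": -30,"ax": 0,"ay": 0,"az": 0,"hand": 1}
    - {"x": -30,"y": 0,"z": -30,"ax": 0,"ay": 0,"az": 0,"hand": 1}
    - {"x": -30,"y": 0,"z": -30,"ax": 0,"ay": 0,"az": 0,"hand": 1}
  grip_force: 40

```text
clock: 1.95
position: [0.3899, 0.2795, 0.2189]
tool_rot: [[0.267, 0.001, -0.964], [0.964, 0.0, 0.267], [0.0, -1.0, -0.0]]
wrist_force: [1.2, 0.6, 0.3]
gripper_width: 0.0929
```

Request:
arm_command:
  motion:
    - {"x": -30,"y": 0,"z": -30,"ax": 0,"ay": 0,"az": 0,"hand": 1}
    - {"x": -30,"y": 0,"z": -30,"ax": 0,"ay": 0,"az": 0,"hand": 1}
    - {"x": -30,"y": 0,"z": -30,"ax": 0,"ay": 0,"az": 0,"hand": 1}
    - {"x": -30,"y": 0,"z": -30,"ax": 0,"ay": 0,"az": 0,"hand": 1}
    - {"x": -30,"y": 0,"z": -30,"ax": 0,"ay": 0,"az": 0,"hand": 1}
    - {"x": -30,"y": 0,"z": -30,"ax": 0,"ay": 0,"az": 0,"hand": 1}
    - {"x": -30,"y": 0,"z": -30,"ax": 0,"ay": 0,"az": 0,"hand": 1}
    - {"x": -30,"y": 0,"z": -30,"ax": 0,"ay": 0,"az": 0,"hand": 1}
    - {"x": -30,"y": 0,"z": -30,"ax": 0,"ay": 0,"az": 0,"hand": 1}
    - {"x": -30,"y": 0,"z": -30,"ax": 0,"ay": 0,"az": 0,"hand": 1}
    - {"x": -28,"y": 0,"z": -29,"ax": 0,"ay": 0,"az": 0,"hand": 1}

```text
clock: 3.05
position: [0.6193, -0.1249, 0.2187]
tool_rot: [[0.268, 0.0, -0.963], [0.963, -0.0, 0.268], [0.0, -1.0, -0.0]]
wrist_force: [0.4, 0.4, 0.1]
gripper_width: 0.093
```

Request:
arm_command:
  motion:
    - {"x": 0,"y": 0,"z": 0,"ax": 0.01,"ay": -0.033,"az": -0.122,"hand": 1}
    - {"x": 0,"y": 0,"z": 0,"ax": 0.01,"ay": -0.033,"az": -0.122,"hand": 1}
    - {"x": 0,"y": 0,"z": 0,"ax": 0.01,"ay": -0.033,"az": -0.122,"hand": 1}
    - {"x": 0,"y": 0,"z": 0,"ax": 0.01,"ay": -0.033,"az": -0.122,"hand": 1}
    - {"x": 0,"y": 0,"z": 0,"ax": 0.01,"ay": -0.033,"az": -0.122,"hand": 1}
    - {"x": 0,"y": 0,"z": 0,"ax": 0,"ay": 0,"az": 0,"hand": 1}

```text
clock: 3.65
position: [0.6181, -0.1246, 0.2165]
tool_rot: [[0.085, 0.059, -0.995], [0.812, 0.574, 0.103], [0.577, -0.817, 0.001]]
wrist_force: [0.2, -0.1, 0.4]
gripper_width: 0.0927
```

```bash
cat > look.py <<'E'
from h import *
from bench import sensors,cams
import sys
n=sys.argv[1]
p=np.load('p.npy');s=sensors.sense();H=Rh(p)
delta(s,hp(p)+.12*H[:,2],Rtool(H));print(np.round(s['joint_pos'],2),np.round(s['wrist_force'],1))
f=cams.grab_frame('wrist');pickle.dump(f,open(f'pics/{n}.pkl','wb'))
im=f['pixels'][:,:,::-1].copy()
q=proj(f,b2w(p,[[-.179,-.0385,.104],[-.179,.0385,.104]])).astype(int);print(q.tolist())
cv2.line(im,tuple(q[0].tolist()),tuple(q[1].tolist()),(255,255,0),1)
for r_,z in[(.142,.027),(.1186,.043)]:
    for u in proj(f,b2w(p,[pol(r_,d,z) for d in range(0,360,4)])): 
        if 0<u[0]<512 and 0<u[1]<384: cv2.circle(im,tuple(int(v) for v in u),1,(255,0,255),-1)
cv2.imwrite(f'pics/{n}.png',im)
m=redmask(f);l=cv2.connectedComponentsWithStats(m.astype(np.uint8))
print([(np.round(c,1).tolist(),st.tolist()) for c,st in zip(l[3][1:],l[2][1:]) if st[4]>100])
E
python3 look.py w2
```

```text
t 3.6 shift mm in tool now [-6.7 12.6 -0.4] then rotvec [ 0.    -0.003  0.004]
[-0.5   0.13  1.52  0.57  1.73 -1.94] [ 0.2 -0.1  0.4]
[[250, 222], [250, 145]]
[([413.6, 86.0], [404, 72, 23, 29, 470]), ([253.2, 183.0], [245, 146, 17, 76, 1040])]
```

View pics/w2.png

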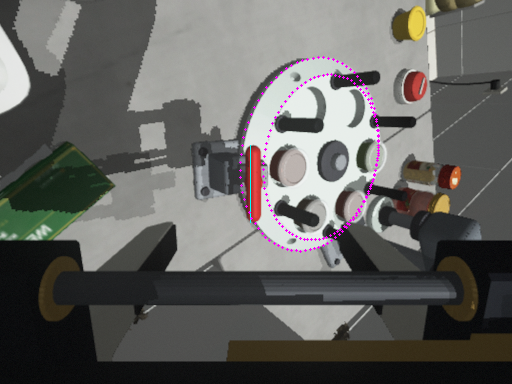

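The red bar is at (253,183), 3 px right of the prediction. Post tops are at about (318,126), (377,77), (412,122) and (315,220). I'll refit with these.

```bash
python3 - <<'E'
from h import *
from bench import sensors
T=pickle.load(open('pics/top0.pkl','rb'));S=pickle.load(open('pics/scene0.pkl','rb'));W=pickle.load(open('pics/w2.pkl','rb'))
cr=lambda u,v:np.array([u/3.2+110,v/3.2+110])
o=[(T,[-.179,0,.104],(283.1,170.6),1),(S,[-.179,0,.104],(281.9,188.9),.5),(W,[-.179,0,.104],(253.2,183),1.5)]
for d,uv in zip([90,30,150,210,270,330],[(347,287),(248,216),(458,238),(471,124),(377,58),(266,102)]): o.append((T,pol(.109,d,.107),cr(*uv),.7))
for d,uv in zip([90,30,150,210],[(377,77),(412,122),(319,126),(315,219)]): o.append((W,pol(.109,d,.107),uv,.4))
def res(p): return np.concatenate([w*(proj(f,b2w(p,P))[0]-uv) for f,P,uv,w in o])
r=least_squares(res,np.load('p.npy'));p=r.x;print(p,np.degrees(p[2]));print(np.round(res(p).reshape(-1,2),1).tolist())
np.save('p.npy',p)
s=sensors.sense();H=Rh(p);delta(s,hp(p)+.06*H[:,2],Rtool(H));
im=W['pixels'];print('bar rows',146,222,'pred',proj(W,b2w(p,[[-.179,-.0385,.104],[-.179,.0385,.104],[-.179,0,.104]])).round(1).tolist())
E
```

```text
[0.64345269 0.12637429 1.46304495] 83.82630070631218
[[-0.2, 0.5], [0.2, 0.6], [-0.6, 0.3], [-1.4, 0.4], [-0.7, 0.2], [-1.0, 0.9], [-0.6, 0.6], [-0.7, 0.1], [-0.5, 0.1], [-0.4, 0.4], [0.2, 0.5], [-0.1, -0.3], [-0.4, 0.6]]
t 3.7 shift mm in tool now [-5.2 74.6  1.9] then rotvec [-0.003  0.003 -0.   ]
bar rows 146 222 pred [[252.8, 220.4], [252.8, 143.7], [252.8, 183.2]]
```

Request:
arm_command:
  motion:
    - {"x": -3,"y": 36,"z": 1,"ax": 0,"ay": 0,"az": 0,"hand": 1}
    - {"x": -2,"y": 36,"z": 1,"ax": 0,"ay": 0,"az": 0,"hand": 1}
    - {"x": 0,"y": 30,"z": 0,"ax": 0,"ay": 0,"az": 0,"hand": 0.8}
    - {"x": 0,"y": 20,"z": 0,"ax": 0,"ay": 0,"az": 0,"hand": 0.6}
    - {"x": 0,"y": 14,"z": 0,"ax": 0,"ay": 0,"az": 0,"hand": 0.5}
    - {"x": 0,"y": 8,"z": 0,"ax": 0,"ay": 0,"az": 0,"hand": 0.4}
    - {"x": 0,"y": 0,"z": 0,"ax": 0,"ay": 0,"az": 0,"hand": 0.4}

```text
clock: 4.4
position: [0.6249, -0.044, 0.0978]
tool_rot: [[0.081, 0.059, -0.995], [0.815, 0.57, 0.1], [0.573, -0.819, -0.002]]
wrist_force: [0.3, -0.1, 0.5]
gripper_width: 0.0577
```

```bash
python3 look.py w3; python3 -c "
from h import *
from bench import sensors
p=np.load('p.npy');s=sensors.sense();H=Rh(p);delta(s,hp(p)-.01*H[:,2],Rtool(H))"
```

```text
t 4.4 shift mm in tool now [  -2.7 -129.4    0.2] then rotvec [-0.003  0.007 -0.   ]
[-0.38  0.15  1.69  0.59  1.5  -1.96] [ 0.3 -0.1  0.5]
[[253, 306], [253, 173]]
[([467.6, 78.7], [455, 60, 29, 39, 841]), ([253.2, 224.5], [238, 176, 32, 95, 2526]), ([505.1, 205.9], [497, 197, 15, 17, 166])]
t 4.5 shift mm in tool now [-2.6  1.4  0.1] then rotvec [-0.002  0.007 -0.   ]
```

View pics/w3.png

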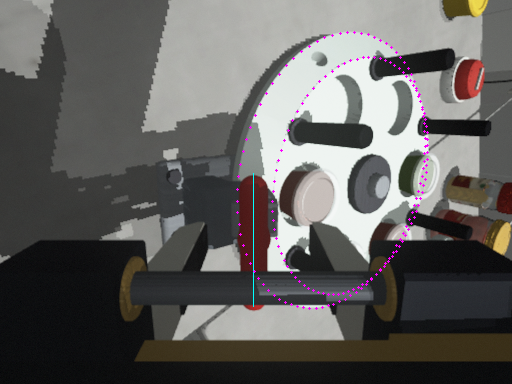

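The bar (column 253) lies between the fingers (about 207 to 312). I'll centre by -3 mm and close.

Request:
arm_command:
  motion:
    - {"x": -3,"y": 1,"z": 0,"ax": 0,"ay": 0,"az": 0,"hand": 0.3}
    - {"x": 0,"y": 0,"z": 0,"ax": 0,"ay": 0,"az": 0,"hand": 0}
    - {"x": 0,"y": 0,"z": 0,"ax": 0,"ay": 0,"az": 0,"hand": 0}
    - {"x": 0,"y": 0,"z": 0,"ax": 0,"ay": 0,"az": 0,"hand": 0}
    - {"x": 0,"y": 0,"z": 0,"ax": 0,"ay": 0,"az": 0,"hand": 0}
    - {"x": 0,"y": 0,"z": 0,"ax": 0,"ay": 0,"az": 0,"hand": 0}
  grip_force: 50

```text
clock: 5.05
position: [0.6248, -0.0464, 0.0958]
tool_rot: [[0.081, 0.06, -0.995], [0.815, 0.571, 0.101], [0.574, -0.819, -0.002]]
wrist_force: [0.3, 2.2, 4.7]
gripper_width: 0.0167
```

Request:
arm_command:
  motion:
    - {"x": 0,"y": -4,"z": 0,"ax": 0,"ay": 0,"az": 0,"hand": 0}
    - {"x": 0,"y": -4,"z": 0,"ax": 0,"ay": 0,"az": 0,"hand": 0}
    - {"x": 0,"y": -4,"z": 0,"ax": 0,"ay": 0,"az": 0,"hand": 0}
    - {"x": 0,"y": -4,"z": 0,"ax": 0,"ay": 0,"az": 0,"hand": 0}
    - {"x": 0,"y": 0,"z": 0,"ax": 0,"ay": 0,"az": 0,"hand": 0}

```text
clock: 5.55
position: [0.6235, -0.0549, 0.108]
tool_rot: [[0.082, 0.059, -0.995], [0.814, 0.572, 0.1], [0.575, -0.818, -0.001]]
wrist_force: [3.4, 10.8, -6.3]
gripper_width: 0.0167
```

Request:
arm_command:
  motion:
    - {"x": 0,"y": -1,"z": 0,"ax": 0,"ay": 0.1,"az": 0,"hand": 0}
    - {"x": 0,"y": 0,"z": 0,"ax": 0,"ay": 0,"az": 0,"hand": 0}

```text
clock: 5.75
position: [0.6234, -0.0553, 0.1084]
tool_rot: [[0.184, 0.058, -0.981], [0.799, 0.572, 0.184], [0.572, -0.818, 0.059]]
wrist_force: [4.6, 10.5, -6.9]
gripper_width: 0.0163
```

```bash
python3 -c "
from h import *
from bench import sensors
s=sensors.sense();print(np.round(s['joint_pos'],2),s['wrist_force'],s['ft_torque'])"
```

```text
[-0.4   0.15  1.68  0.58  1.53 -1.86] [ 4.58427765 10.54162017 -6.86643634] [ 0.67124892 -0.53161262 -0.31118226]
```

Request:
arm_command:
  motion:
    - {"x": 0,"y": 0,"z": 0,"ax": 0,"ay": 0.14,"az": 0,"hand": 0}
    - {"x": 0,"y": 0,"z": 0,"ax": 0,"ay": 0.14,"az": 0,"hand": 0}
    - {"x": 0,"y": 0,"z": 0,"ax": 0,"ay": 0.14,"az": 0,"hand": 0}
    - {"x": 0,"y": 0,"z": 0,"ax": 0,"ay": 0.14,"az": 0,"hand": 0}
    - {"x": 0,"y": 0,"z": 0,"ax": 0,"ay": 0.14,"az": 0,"hand": 0}
    - {"x": 0,"y": 0,"z": 0,"ax": 0,"ay": 0.14,"az": 0,"hand": 0}
    - {"x": 0,"y": 0,"z": 0,"ax": 0,"ay": 0.14,"az": 0,"hand": 0}
    - {"x": 0,"y": 0,"z": 0,"ax": 0,"ay": 0.14,"az": 0,"hand": 0}
    - {"x": 0,"y": 0,"z": 0,"ax": 0,"ay": 0.14,"az": 0,"hand": 0}
    - {"x": 0,"y": 0,"z": 0,"ax": 0,"ay": 0.14,"az": 0,"hand": 0}
    - {"x": 0,"y": 0,"z": 0,"ax": 0,"ay": 0,"az": 0,"hand": 0}

```text
clock: 6.85
position: [0.6238, -0.0551, 0.1086]
tool_rot: [[0.998, 0.059, 0.016], [-0.047, 0.572, 0.819], [0.039, -0.818, 0.574]]
wrist_force: [6.8, 12.6, -6.8]
gripper_width: 0.0163
```

Request:
arm_command:
  motion:
    - {"x": 0,"y": 2,"z": 0,"ax": 0,"ay": 0,"az": 0,"hand": 0}
    - {"x": 0,"y": 1,"z": 0,"ax": 0,"ay": 0,"az": 0,"hand": 0}
    - {"x": 0,"y": 0,"z": 0,"ax": 0,"ay": 0,"az": 0,"hand": 0.5}
    - {"x": 0,"y": 0,"z": 0,"ax": 0,"ay": 0,"az": 0,"hand": 0.5}
    - {"x": 0,"y": 0,"z": 0,"ax": 0,"ay": 0,"az": 0,"hand": 0.5}
    - {"x": 0,"y": -15,"z": 0,"ax": 0,"ay": 0,"az": 0,"hand": 0.5}
    - {"x": 0,"y": -30,"z": 0,"ax": 0,"ay": 0,"az": 0,"hand": 0.5}
    - {"x": 0,"y": -35,"z": 0,"ax": 0,"ay": 0,"az": 0,"hand": 0.5}
    - {"x": 0,"y": 0,"z": 0,"ax": 0,"ay": 0,"az": 0,"hand": 0.5}
    - {"x": 0,"y": 0,"z": 0,"ax": 0,"ay": 0,"az": 0,"hand": 0.5}

```text
clock: 7.85
position: [0.6192, -0.1011, 0.1734]
tool_rot: [[0.998, 0.061, 0.011], [-0.044, 0.57, 0.82], [0.044, -0.819, 0.572]]
wrist_force: [0.2, -0.2, -0.1]
gripper_width: 0.0466
```

```bash
python3 look.py w4 ; python3 - <<'E'
from h import *
from bench import sensors
p=np.load('p.npy');s=sensors.sense()
# pre-grasp over front post (90 deg), tool down, x along bench x
R=np.c_[[np.cos(p[2]),np.sin(p[2]),0],[0,0,-1],[-np.sin(p[2]),np.cos(p[2]),0]]
q=b2w(p,pol(.109,90,.20))[0];print(q);delta(s,q,R)
W=pickle.load(open('pics/w4.pkl','rb'));H=Rh(p)
for d in(0,.013): print(d,proj(W,[hp(p,d)+k*H[:,0]*.0385 for k in(-1,1)]).round(1).tolist())
E
```

```text
t 7.8 shift mm in tool now [ -0.3 -34.6   1. ] then rotvec [-0.000e+00 -1.493e+00 -1.000e-03]
[-0.47  0.13  1.59  0.57  1.65 -0.46] [ 0.2 -0.2 -0.1]
[[303, 199], [211, 192]]
[([258.6, 198.7], [248, 152, 22, 95, 1665])]
[0.53508484 0.13809647 0.2       ]
t 7.9 shift mm in tool now [-92.9 108.5 210.6] then rotvec [-0.457 -1.443  0.49 ]
0 [[254.0, 239.2], [261.2, 149.9]]
0.013 [[253.8, 245.4], [261.4, 151.8]]
```

View pics/w4.png

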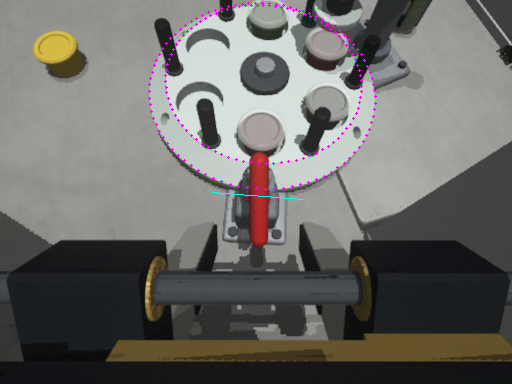

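The bar is parked across its first direction (rows 152 to 247, matching the 13 mm drawn prediction), and the hand is clear. Now to the front post.

Request:
arm_command:
  motion:
    - {"x": 0,"y": -45,"z": 0,"ax": 0,"ay": 0,"az": 0,"hand": 0.5}
    - {"x": 0,"y": 0,"z": 0,"ax": -0.0415,"ay": -0.1312,"az": 0.0445,"hand": 0.5}
    - {"x": 0,"y": 0,"z": 0,"ax": -0.0415,"ay": -0.1312,"az": 0.0445,"hand": 0.5}
    - {"x": 0,"y": 0,"z": 0,"ax": -0.0415,"ay": -0.1312,"az": 0.0445,"hand": 0.5}
    - {"x": 0,"y": 0,"z": 0,"ax": -0.0415,"ay": -0.1312,"az": 0.0445,"hand": 0.5}
    - {"x": 0,"y": 0,"z": 0,"ax": -0.0415,"ay": -0.1312,"az": 0.0445,"hand": 0.5}
    - {"x": 0,"y": 0,"z": 0,"ax": -0.0415,"ay": -0.1312,"az": 0.0445,"hand": 0.5}
    - {"x": 0,"y": 0,"z": 0,"ax": -0.0415,"ay": -0.1312,"az": 0.0445,"hand": 0.5}
    - {"x": 0,"y": 0,"z": 0,"ax": -0.0415,"ay": -0.1312,"az": 0.0445,"hand": 0.5}
    - {"x": 0,"y": 0,"z": 0,"ax": -0.0415,"ay": -0.1312,"az": 0.0445,"hand": 0.5}
    - {"x": 0,"y": 0,"z": 0,"ax": -0.0415,"ay": -0.1312,"az": 0.0445,"hand": 0.5}
    - {"x": 0,"y": 0,"z": 0,"ax": -0.0415,"ay": -0.1312,"az": 0.0445,"hand": 0.5}

```text
clock: 9.1
position: [0.6162, -0.1253, 0.2081]
tool_rot: [[0.101, 0.0, -0.995], [0.995, -0.001, 0.101], [-0.001, -1.0, -0.0]]
wrist_force: [0.4, -0.0, -0.3]
gripper_width: 0.0468
```

```bash
python3 - <<'E'
from h import *
from bench import sensors
p=np.load('p.npy');s=sensors.sense();print(s['position'],np.round(s['joint_pos'],2))
R=np.c_[[np.cos(p[2]),np.sin(p[2]),0],[0,0,-1],[-np.sin(p[2]),np.cos(p[2]),0]]
q=b2w(p,pol(.109,90,.16))[0];delta(s,q,R)
E
```

```text
[ 0.6162246  -0.12530663  0.20811608] [-0.24  0.02  1.56 -0.    1.56 -1.71]
t 9.1 shift mm in tool now [253.9  47.9 107.2] then rotvec [ 0.     0.007 -0.001]
```

Request:
arm_command:
  motion:
    - {"x": 26,"y": 0,"z": 27,"ax": 0,"ay": 0,"az": 0,"hand": 0.5}
    - {"x": 36,"y": 0,"z": 27,"ax": 0,"ay": 0,"az": 0,"hand": 0.5}
    - {"x": 36,"y": 0,"z": 27,"ax": 0,"ay": 0,"az": 0,"hand": 0.5}
    - {"x": 40,"y": 0,"z": 26,"ax": 0,"ay": 0,"az": 0,"hand": 0.5}
    - {"x": 44,"y": 10,"z": 0,"ax": 0,"ay": 0,"az": 0,"hand": 0.5}
    - {"x": 44,"y": 20,"z": 0,"ax": 0,"ay": 0,"az": 0,"hand": 0.5}
    - {"x": 28,"y": 18,"z": 0,"ax": 0,"ay": 0.007,"az": 0,"hand": 0.5}
    - {"x": 0,"y": 0,"z": 0,"ax": 0,"ay": 0,"az": 0,"hand": 0.5}

```text
clock: 9.9
position: [0.5355, 0.141, 0.1577]
tool_rot: [[0.11, -0.004, -0.994], [0.994, 0.0, 0.11], [-0.0, -1.0, 0.004]]
wrist_force: [-0.0, -0.6, -0.6]
gripper_width: 0.0465
```

```bash
python3 - <<'E'
from h import *
from bench import sensors,cams
p=np.load('p.npy');s=sensors.sense();print(s['position'],np.round(s['joint_pos'],2),s['wrist_force'])
R=np.c_[[np.cos(p[2]),np.sin(p[2]),0],[0,0,-1],[-np.sin(p[2]),np.cos(p[2]),0]]
q=b2w(p,pol(.109,90,.073))[0];delta(s,q,R)
f=cams.grab_frame('wrist');pickle.dump(f,open('pics/w5.pkl','wb'));im=f['pixels'][:,:,::-1].copy()
for r_,z in[(.142,.027),(.1186,.043)]:
    for u in proj(f,b2w(p,[pol(r_,d,z) for d in range(0,360,4)])):
        if 0<u[0]<512 and 0<u[1]<384: cv2.circle(im,tuple(int(v) for v in u),1,(255,0,255),-1)
for d in(30,90,150):
    u=proj(f,b2w(p,[pol(.109,d,.043),pol(.109,d,.109)])).astype(int);print(d,u.tolist());cv2.line(im,tuple(u[0].tolist()),tuple(u[1].tolist()),(0,255,255),1)
cv2.imwrite('pics/w5.png',im)
E
```

```text
[0.53554215 0.14103496 0.15768351] [ 0.21 -0.12  1.78  0.    1.49 -1.25] [-0.04363063 -0.58538614 -0.64569736]
t 9.9 shift mm in tool now [-3.  84.7 -0.2] then rotvec [-0.004 -0.003 -0.   ]
30 [[352, 244], [378, 279]]
90 [[254, 189], [253, 210]]
150 [[157, 244], [130, 279]]
```

View pics/w5.png

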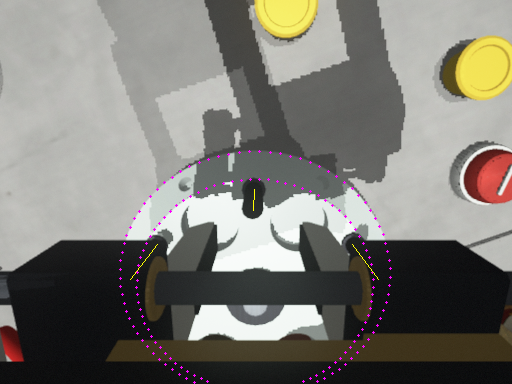

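The post top is at (253,195), matching the model. I'll descend over it and grip.

Request:
arm_command:
  motion:
    - {"x": -3,"y": 20,"z": 0,"ax": 0,"ay": 0,"az": 0,"hand": 0.5}
    - {"x": 0,"y": 30,"z": 0,"ax": 0,"ay": 0,"az": 0,"hand": 0.5}
    - {"x": 0,"y": 25,"z": 0,"ax": 0,"ay": 0,"az": 0,"hand": 0.5}
    - {"x": 0,"y": 10,"z": 0,"ax": 0,"ay": 0,"az": 0,"hand": 0.5}
    - {"x": 0,"y": 0,"z": 0,"ax": 0,"ay": 0,"az": 0,"hand": 0.1}
    - {"x": 0,"y": 0,"z": 0,"ax": 0,"ay": 0,"az": 0,"hand": 0.1}
    - {"x": 0,"y": 0,"z": 0,"ax": 0,"ay": 0,"az": 0,"hand": 0.1}
    - {"x": 0,"y": 0,"z": 0,"ax": 0,"ay": 0,"az": 0,"hand": 0.1}
  grip_force: 15

```text
clock: 10.75
position: [0.5373, 0.1353, 0.0775]
tool_rot: [[0.114, 0.002, -0.994], [0.994, 0.001, 0.114], [0.001, -1.0, -0.002]]
wrist_force: [-0.6, -0.7, -0.7]
gripper_width: 0.0189
```

Request:
arm_command:
  motion:
    - {"x": 3,"y": 0,"z": 0,"ax": 0,"ay": 0.02,"az": 0,"hand": 0.1}
    - {"x": 9,"y": 0,"z": -0.4,"ax": 0,"ay": 0.083,"az": 0,"hand": 0.1}
    - {"x": 9,"y": 0,"z": -0.4,"ax": 0,"ay": 0.083,"az": 0,"hand": 0.1}
    - {"x": 9,"y": 0,"z": -0.4,"ax": 0,"ay": 0.083,"az": 0,"hand": 0.1}
    - {"x": 9,"y": 0,"z": -0.4,"ax": 0,"ay": 0.083,"az": 0,"hand": 0.1}
    - {"x": 9,"y": 0,"z": -0.4,"ax": 0,"ay": 0.083,"az": 0,"hand": 0.1}
    - {"x": 9,"y": 0,"z": -0.4,"ax": 0,"ay": 0.083,"az": 0,"hand": 0.1}

```text
clock: 11.45
position: [0.5573, 0.1886, 0.0773]
tool_rot: [[0.594, 0.0, -0.804], [0.804, 0.001, 0.594], [0.001, -1.0, 0.0]]
wrist_force: [-4.0, -0.6, 7.5]
gripper_width: 0.0155
```

```bash
cat > ang.py <<'E'
from h import *
from bench import sensors
p=np.load('p.npy');s=sensors.sense();d=np.array(s['position'])[:2]-p[:2]
a=np.degrees(np.arctan2(d[1],d[0])-p[2]);ty=np.degrees(np.arctan2(s['tool_rot'][1][0],s['tool_rot'][0][0])-p[2])
print('t',round(s['clock'],1),'post angle',a.round(2),'r',np.hypot(*d)*1e3,'tool yaw',ty.round(2),'F',np.round(s['wrist_force'],1),'M',np.round(s['ft_torque'],2),'w',s['gripper_width'],np.round(s['joint_pos'],2))
E
python3 ang.py
```

```text
t 11.4 post angle 60.34 r 106.25739830496785 tool yaw -30.28 F [-4.  -0.6  7.5] M [-0.26  0.77 -0.11] w 0.015453005015123223 [ 0.28  0.    1.79  0.    1.35 -0.65]
```

Request:
arm_command:
  motion:
    - {"x": 8.5,"y": 0,"z": 0,"ax": 0,"ay": 0.079,"az": 0,"hand": 0.1}
    - {"x": 8.5,"y": 0,"z": 0,"ax": 0,"ay": 0.079,"az": 0,"hand": 0.1}
    - {"x": 8.5,"y": 0,"z": 0,"ax": 0,"ay": 0.079,"az": 0,"hand": 0.1}
    - {"x": 8.5,"y": 0,"z": -0.3,"ax": 0,"ay": 0.079,"az": 0,"hand": 0.1}
    - {"x": 8.5,"y": 0,"z": -0.3,"ax": 0,"ay": 0.079,"az": 0,"hand": 0.1}
    - {"x": 8.5,"y": 0,"z": -0.3,"ax": 0,"ay": 0.079,"az": 0,"hand": 0.1}
    - {"x": 0,"y": 0,"z": 0,"ax": 0,"ay": 0,"az": 0,"hand": 0.1}

```text
clock: 12.15
position: [0.5964, 0.2214, 0.0773]
tool_rot: [[0.896, 0.002, -0.445], [0.445, 0.001, 0.896], [0.002, -1.0, -0.001]]
wrist_force: [1.4, -3.5, 5.5]
gripper_width: 0.0158
```

```bash
python3 ang.py
```

```text
t 12.2 post angle 32.53 r 106.05961380228167 tool yaw -57.42 F [ 1.4 -3.5  5.5] M [-0.81 -0.22 -0.19] w 0.015766994165158883 [ 0.32  0.1   1.69 -0.    1.35 -0.15]
```

Request:
arm_command:
  motion:
    - {"x": 0,"y": 0,"z": 0,"ax": 0,"ay": 0,"az": 0,"hand": 0.5}
    - {"x": 0,"y": 0,"z": 0,"ax": 0,"ay": 0,"az": 0,"hand": 0.5}
    - {"x": 0,"y": 0,"z": 0,"ax": 0,"ay": 0,"az": 0,"hand": 0.5}
    - {"x": 0,"y": -30,"z": 0,"ax": 0,"ay": 0,"az": 0,"hand": 0.5}
    - {"x": 0,"y": -45,"z": 0,"ax": 0,"ay": 0,"az": 0,"hand": 0.5}
    - {"x": 0,"y": -45,"z": 0,"ax": 0,"ay": 0,"az": 0,"hand": 0.5}
    - {"x": -30,"y": 0,"z": -30,"ax": 0,"ay": 0,"az": 0,"hand": 0.5}
    - {"x": -33,"y": 0,"z": -32,"ax": 0,"ay": 0,"az": 0,"hand": 0.5}
    - {"x": -33,"y": 0,"z": -32,"ax": 0,"ay": 0,"az": 0,"hand": 0.5}
    - {"x": -33,"y": 0,"z": -32,"ax": 0,"ay": 0,"az": 0,"hand": 0.5}
    - {"x": 0,"y": 0,"z": 0,"ax": 0,"ay": 0,"az": 0,"hand": 0.5}

```text
clock: 13.25
position: [0.5349, 0.0471, 0.1967]
tool_rot: [[0.895, 0.001, -0.445], [0.445, 0.0, 0.895], [0.001, -1.0, -0.0]]
wrist_force: [0.2, 0.3, -0.4]
gripper_width: 0.0469
```

```bash
cat > back.py <<'E'
from h import *
from bench import sensors
s=sensors.sense();R=np.array([[0.998,0.061,0.011],[-0.044,0.57,0.82],[0.044,-0.819,0.572]])
R=Ro.from_matrix(R).as_matrix();pg=np.array([.624,-.0534,.1061])
print(s['position'],np.round(s['joint_pos'],2));delta(s,pg-.11*R[:,1],R);delta(s,pg,R)
E
python3 back.py; python3 - <<'E'
from h import *
from bench import cams
f=cams.grab_frame('top');p=np.load('p.npy')
for a in(-3,): print('press,pred pots',proj(f,b2w(p,[pol(.085,300+3,.06),pol(.085,243,.06),pol(.085,183,.06),pol(.085,123,.06)])).round().tolist())
cv2.imwrite('pics/t2.png',cv2.resize(np.clip(f['pixels'][105:255,120:330,::-1]*1.5,0,255).astype(np.uint8),None,fx=3,fy=3,interpolation=cv2.INTER_CUBIC))
E
```

```text
[0.53491129 0.04711308 0.19666292] [ 0.04 -0.18  1.77  0.    1.55 -0.42]
t 13.2 shift mm in tool now [   1.1    0.5 -182.8] then rotvec [ 0.585  0.477 -0.194]
t 13.2 shift mm in tool now [  34.9   90.6 -129.6] then rotvec [ 0.585  0.477 -0.194]
press,pred pots [[211.0, 144.0], [239.0, 146.0], [251.0, 170.0], [235.0, 193.0]]
```

View pics/t2.png

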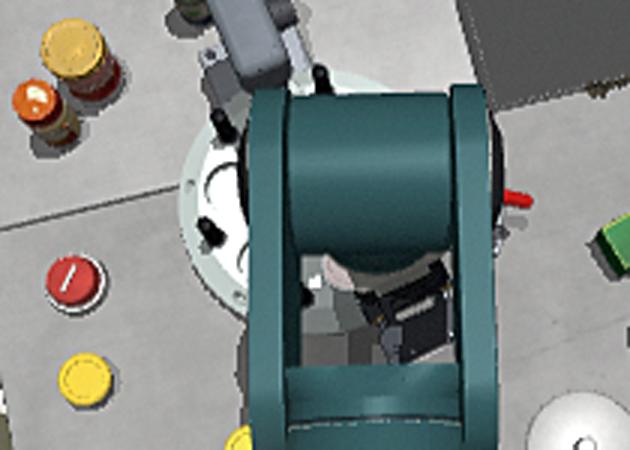

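The left pocket is now empty: the table has turned and green has gone toward the press. Back to the handle.

Request:
arm_command:
  motion:
    - {"x": 0,"y": 0,"z": -45,"ax": 0,"ay": 0,"az": 0,"hand": 0.5}
    - {"x": 0,"y": 0,"z": -46,"ax": 0,"ay": 0,"az": 0,"hand": 0.5}
    - {"x": 0,"y": 0,"z": -46,"ax": 0,"ay": 0,"az": 0,"hand": 0.5}
    - {"x": 1,"y": 0,"z": -46,"ax": 0,"ay": 0,"az": 0,"hand": 0.5}
    - {"x": 0,"y": 0,"z": 0,"ax": 0.0975,"ay": 0.0795,"az": -0.0323,"hand": 0.5}
    - {"x": 0,"y": 0,"z": 0,"ax": 0.0975,"ay": 0.0795,"az": -0.0323,"hand": 0.5}
    - {"x": 0,"y": 0,"z": 0,"ax": 0.0975,"ay": 0.0795,"az": -0.0323,"hand": 0.5}
    - {"x": 0,"y": 0,"z": 0,"ax": 0.0975,"ay": 0.0795,"az": -0.0323,"hand": 0.5}
    - {"x": 0,"y": 0,"z": 0,"ax": 0.0975,"ay": 0.0795,"az": -0.0323,"hand": 0.5}
    - {"x": 0,"y": 0,"z": 0,"ax": 0.0975,"ay": 0.0795,"az": -0.0323,"hand": 0.5}
    - {"x": 0,"y": 0,"z": 0,"ax": 0,"ay": 0,"az": 0,"hand": 0.5}

```text
clock: 14.4
position: [0.6189, -0.1129, 0.1942]
tool_rot: [[0.998, 0.057, 0.014], [-0.044, 0.574, 0.818], [0.039, -0.817, 0.575]]
wrist_force: [0.2, 1.2, -1.3]
gripper_width: 0.0467
```

```bash
python3 back.py
```

```text
[ 0.61894184 -0.11288118  0.19417742] [-0.48  0.13  1.56  0.57  1.69 -0.45]
t 14.4 shift mm in tool now [-1.4 -3.6 -1.5] then rotvec [-0.004 -0.003 -0.004]
t 14.4 shift mm in tool now [ -1.  106.4  -1.9] then rotvec [-0.004 -0.003 -0.004]
```

Request:
arm_command:
  motion:
    - {"x": -1,"y": 36,"z": -2,"ax": 0,"ay": 0,"az": 0,"hand": 0.5}
    - {"x": 0,"y": 36,"z": 0,"ax": 0,"ay": 0,"az": 0,"hand": 0.5}
    - {"x": 0,"y": 24,"z": 0,"ax": 0,"ay": 0,"az": 0,"hand": 0.5}
    - {"x": 0,"y": 10,"z": 0,"ax": 0,"ay": 0,"az": 0,"hand": 0.5}
    - {"x": 0,"y": 0,"z": 0,"ax": 0,"ay": 0,"az": 0,"hand": 0}
    - {"x": 0,"y": 0,"z": 0,"ax": 0,"ay": 0,"az": 0,"hand": 0}
    - {"x": 0,"y": 0,"z": 0,"ax": 0,"ay": 0,"az": 0,"hand": 0}
    - {"x": 0,"y": 0,"z": 0,"ax": 0,"ay": 0,"az": 0,"hand": 0}
    - {"x": 0,"y": -1.5,"z": 0,"ax": 0,"ay": 0,"az": 0,"hand": 0}
    - {"x": 0,"y": -1.5,"z": 0,"ax": 0,"ay": 0,"az": 0,"hand": 0}
    - {"x": 0,"y": 0,"z": 0,"ax": 0,"ay": 0,"az": 0,"hand": 0}
  grip_force: 50

```text
clock: 15.5
position: [0.6241, -0.0551, 0.1102]
tool_rot: [[0.998, 0.058, 0.01], [-0.041, 0.571, 0.82], [0.042, -0.819, 0.573]]
wrist_force: [5.1, 6.8, -8.5]
gripper_width: 0.0158
```

Request:
arm_command:
  motion:
    - {"x": 0,"y": 0,"z": 0,"ax": 0,"ay": -0.1364,"az": 0,"hand": 0}
    - {"x": 0,"y": 0,"z": 0,"ax": 0,"ay": -0.1364,"az": 0,"hand": 0}
    - {"x": 0,"y": 0,"z": 0,"ax": 0,"ay": -0.1364,"az": 0,"hand": 0}
    - {"x": 0,"y": 0,"z": 0,"ax": 0,"ay": -0.1364,"az": 0,"hand": 0}
    - {"x": 0,"y": 0,"z": 0,"ax": 0,"ay": -0.1364,"az": 0,"hand": 0}
    - {"x": 0,"y": 0,"z": 0,"ax": 0,"ay": -0.1364,"az": 0,"hand": 0}
    - {"x": 0,"y": 0,"z": 0,"ax": 0,"ay": -0.1364,"az": 0,"hand": 0}
    - {"x": 0,"y": 0,"z": 0,"ax": 0,"ay": -0.1364,"az": 0,"hand": 0}
    - {"x": 0,"y": 0,"z": 0,"ax": 0,"ay": -0.1364,"az": 0,"hand": 0}
    - {"x": 0,"y": 0,"z": 0,"ax": 0,"ay": -0.1364,"az": 0,"hand": 0}
    - {"x": 0,"y": 0,"z": 0,"ax": 0,"ay": -0.1364,"az": 0,"hand": 0}
    - {"x": 0,"y": 0,"z": 0,"ax": 0,"ay": 0,"az": 0,"hand": 0}

```text
clock: 16.7
position: [0.6237, -0.0552, 0.1096]
tool_rot: [[0.075, 0.057, -0.996], [0.815, 0.571, 0.094], [0.574, -0.819, -0.004]]
wrist_force: [2.9, 5.7, -9.2]
gripper_width: 0.0153
```

```bash
python3 -c "
from h import *
from bench import sensors
p=np.load('p.npy');s=sensors.sense();H=Rh(p);delta(s,hp(p)-.01*H[:,2],Rtool(H));print(s['wrist_force'],s['ft_torque'])"
```

```text
t 16.7 shift mm in tool now [-0.3 16.7 -0.2] then rotvec [-0.005  0.013  0.001]
[ 2.93713855  5.68647151 -9.16186612] [-0.43876375 -0.14491536 -0.10627485]
```

Request:
arm_command:
  motion:
    - {"x": 0,"y": 3,"z": 0,"ax": 0,"ay": 0.013,"az": 0,"hand": 0}
    - {"x": 0,"y": 3,"z": 0,"ax": 0,"ay": 0,"az": 0,"hand": 0}
    - {"x": 0,"y": 0,"z": 0,"ax": 0,"ay": 0,"az": 0,"hand": 0.5}
    - {"x": 0,"y": 0,"z": 0,"ax": 0,"ay": 0,"az": 0,"hand": 0.5}
    - {"x": 0,"y": 0,"z": 0,"ax": 0,"ay": 0,"az": 0,"hand": 0.5}
    - {"x": 0,"y": -20,"z": 0,"ax": 0,"ay": 0,"az": 0,"hand": 0.5}
    - {"x": 0,"y": -40,"z": 0,"ax": 0,"ay": 0,"az": 0,"hand": 0.5}
    - {"x": 0,"y": -45,"z": 0,"ax": 0,"ay": 0,"az": 0,"hand": 0.5}
    - {"x": 0,"y": 0,"z": 0,"ax": 0,"ay": 0,"az": 0,"hand": 0.5}

```text
clock: 17.6
position: [0.6196, -0.1147, 0.1972]
tool_rot: [[0.09, 0.065, -0.994], [0.815, 0.568, 0.111], [0.572, -0.82, -0.002]]
wrist_force: [-0.1, 0.4, 1.5]
gripper_width: 0.0464
```

```bash
cat > bar.py <<'E'
from h import *
from bench import sensors,cams
import sys
p=np.load('p.npy');s=sensors.sense();f=cams.grab_frame(sys.argv[1]);H=Rh(p)
l=cv2.connectedComponentsWithStats(redmask(f).astype(np.uint8))
q0=proj(f,hp(p))[0]
i=min((i for i in range(1,l[0]) if l[2][i,4]>60),key=lambda i:np.hypot(*(l[3][i]-q0)));print('t',s['clock'],'bar',l[3][i].round(1),l[2][i].tolist())
for d in(0,.009,.013): print(d,proj(f,[hp(p,d),hp(p,d)-.0385*H[:,1],hp(p,d)+.0385*H[:,1]]).round(1).tolist())
cv2.imwrite(f'pics/{sys.argv[2]}.png',f['pixels'][:,:,::-1]);pickle.dump(f,open(f'pics/{sys.argv[2]}.pkl','wb'))
E
python3 bar.py wrist w6
python3 - <<'E'
from h import *
from bench import sensors
s=sensors.sense();p=np.load('p.npy')
# next: post now near 93 deg (was 150), tool down x along bench x
R=np.c_[[np.cos(p[2]),np.sin(p[2]),0],[0,0,-1],[-np.sin(p[2]),np.cos(p[2]),0]]@Ro.from_euler('y',-3,degrees=True).as_matrix()
q=b2w(p,pol(.109,93,.165))[0];delta(s,q,R);print(s['position'],q,np.round(R.T@(q-s['position'])*1e3))
E
```

```text
t 17.6 bar [256.9 189. ] [248, 148, 19, 83, 1250]
0 [[256.4, 187.0], [256.5, 226.6], [256.4, 144.7]]
0.009 [[256.4, 189.4], [256.5, 230.1], [256.3, 145.7]]
0.013 [[256.4, 190.5], [256.4, 231.7], [256.3, 146.2]]
t 17.6 shift mm in tool now [175.7 158.8 111.2] then rotvec [ 0.016 -0.054  0.609]
[ 0.61911215 -0.11345329  0.19445445] [0.53461987 0.13240888 0.165     ] [241.  29.  98.]
```

View pics/w6.png

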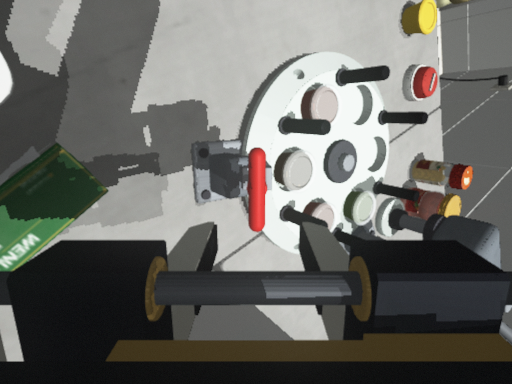

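Green (361,207) is now at the press and the other three pots sit at 240, 180 and 120°. The bar is back at its first direction, and its centroid row of 189 matches about 9 mm drawn, so the pin is riding on the rim. Next I'll nudge the table the last few degrees by the front post.

Request:
arm_command:
  motion:
    - {"x": 0,"y": 0,"z": 0,"ax": 0.003,"ay": -0.011,"az": 0.122,"hand": 0.5}
    - {"x": 0,"y": 0,"z": 0,"ax": 0.003,"ay": -0.011,"az": 0.122,"hand": 0.5}
    - {"x": 0,"y": 0,"z": 0,"ax": 0.003,"ay": -0.011,"az": 0.122,"hand": 0.5}
    - {"x": 0,"y": 0,"z": 0,"ax": 0.003,"ay": -0.011,"az": 0.122,"hand": 0.5}
    - {"x": 0,"y": 0,"z": 0,"ax": 0.003,"ay": -0.011,"az": 0.122,"hand": 0.5}
    - {"x": 24,"y": 0,"z": 26,"ax": 0,"ay": 0,"az": 0,"hand": 0.5}
    - {"x": 36,"y": 0,"z": 26,"ax": 0,"ay": 0,"az": 0,"hand": 0.5}
    - {"x": 36,"y": 0,"z": 24,"ax": 0,"ay": 0,"az": 0,"hand": 0.5}
    - {"x": 40,"y": 0,"z": 22,"ax": 0,"ay": 0,"az": 0,"hand": 0.5}
    - {"x": 45,"y": 0,"z": 0,"ax": 0,"ay": 0,"az": 0,"hand": 0.5}
    - {"x": 40,"y": 12,"z": 0,"ax": 0,"ay": 0,"az": 0,"hand": 0.5}
    - {"x": 20,"y": 16,"z": 0,"ax": 0,"ay": 0,"az": 0,"hand": 0.5}

```text
clock: 18.85
position: [0.5328, 0.1372, 0.1639]
tool_rot: [[0.051, -0.002, -0.999], [0.999, 0.002, 0.051], [0.002, -1.0, 0.002]]
wrist_force: [-0.1, 0.3, -0.9]
gripper_width: 0.0466
```

```bash
python3 - <<'E'
from h import *
from bench import sensors,cams
p=np.load('p.npy');s=sensors.sense();print(s['position'],s['wrist_force'])
f=cams.grab_frame('wrist');pickle.dump(f,open('pics/w7.pkl','wb'));im=f['pixels'][:,:,::-1].copy()
R=np.c_[[np.cos(p[2]),np.sin(p[2]),0],[0,0,-1],[-np.sin(p[2]),np.cos(p[2]),0]]@Ro.from_euler('y',-3,degrees=True).as_matrix()
s=sensors.sense();delta(s,b2w(p,pol(.109,93,.078))[0],R)
for d in (87,90,93,96): print(d,proj(f,b2w(p,[pol(.109,d,.043),pol(.109,d,.109)])).round(1).tolist())
g=f['pixels'].max(2)[150:240,200:310]<45
l=cv2.connectedComponentsWithStats(g.astype(np.uint8));print([(c.round(1)+[200,150],st.tolist()) for c,st in zip(l[3][1:],l[2][1:]) if st[4]>80])
E
```

```text
[0.53275918 0.13723086 0.16386809] [-0.05828531  0.31229136 -0.87452244]
t 18.9 shift mm in tool now [-5.8 82.3 -3.6] then rotvec [-0.006  0.005  0.001]
87 [[264.7, 190.7], [266.8, 211.9]]
90 [[258.7, 190.2], [259.2, 211.3]]
93 [[252.6, 190.0], [251.4, 211.1]]
96 [[246.6, 190.1], [243.7, 211.2]]
[(array([253.7, 195.4]), [44, 30, 20, 32, 467])]
```

Request:
arm_command:
  motion:
    - {"x": -5,"y": 15,"z": -3,"ax": 0,"ay": 0,"az": 0,"hand": 0.5}
    - {"x": 0,"y": 30,"z": 0,"ax": 0,"ay": 0,"az": 0,"hand": 0.5}
    - {"x": 0,"y": 25,"z": 0,"ax": 0,"ay": 0,"az": 0,"hand": 0.5}
    - {"x": 0,"y": 12,"z": 0,"ax": 0,"ay": 0,"az": 0,"hand": 0.5}
    - {"x": 0,"y": 0,"z": 0,"ax": 0,"ay": 0,"az": 0,"hand": 0.1}
    - {"x": 0,"y": 0,"z": 0,"ax": 0,"ay": 0,"az": 0,"hand": 0.1}
    - {"x": 0,"y": 0,"z": 0,"ax": 0,"ay": 0,"az": 0,"hand": 0.1}
    - {"x": 0,"y": 0,"z": 0,"ax": 0,"ay": 0,"az": 0,"hand": 0.1}
    - {"x": 0,"y": 0,"z": 0,"ax": 0,"ay": 0,"az": 0,"hand": 0.1}
  grip_force: 10

```text
clock: 19.8
position: [0.5363, 0.1296, 0.0836]
tool_rot: [[0.053, -0.001, -0.999], [0.999, 0.003, 0.053], [0.003, -1.0, 0.001]]
wrist_force: [-1.9, 5.4, 4.8]
gripper_width: 0.0157
```

```bash
python3 ang.py
```

```text
t 19.8 post angle 94.42 r 107.2465714266677 tool yaw 3.14 F [-1.9  5.4  4.8] M [0.95 0.28 0.06] w 0.01569214120716317 [ 0.19 -0.08  1.87  0.    1.36 -1.33]
```

Request:
arm_command:
  motion:
    - {"x": 0.8,"y": 0,"z": 0,"ax": 0,"ay": 0.007,"az": 0,"hand": 0.1}
    - {"x": 0.8,"y": 0,"z": 0,"ax": 0,"ay": 0.007,"az": 0,"hand": 0.1}
    - {"x": 0.8,"y": 0,"z": 0,"ax": 0,"ay": 0.007,"az": 0,"hand": 0.1}
    - {"x": 0.8,"y": 0,"z": 0,"ax": 0,"ay": 0.007,"az": 0,"hand": 0.1}
    - {"x": 0.8,"y": 0,"z": 0,"ax": 0,"ay": 0.007,"az": 0,"hand": 0.1}
    - {"x": 0,"y": 0,"z": 0,"ax": 0,"ay": 0,"az": 0,"hand": 0.1}

```text
clock: 20.4
position: [0.5365, 0.1324, 0.0835]
tool_rot: [[0.089, -0.002, -0.996], [0.996, -0.0, 0.089], [-0.0, -1.0, 0.002]]
wrist_force: [-3.0, -5.9, 7.8]
gripper_width: 0.016
```

```bash
python3 ang.py
```

```text
t 20.4 post angle 92.96 r 107.15424675779417 tool yaw 1.08 F [-3.  -5.9  7.8] M [-1.02  0.48  0.07] w 0.016049090915359363 [ 0.2  -0.08  1.86  0.    1.36 -1.29]
```

Request:
arm_command:
  motion:
    - {"x": 0.8,"y": 0,"z": 0,"ax": 0,"ay": 0.007,"az": 0,"hand": 0.1}
    - {"x": 0.8,"y": 0,"z": 0,"ax": 0,"ay": 0.007,"az": 0,"hand": 0.1}
    - {"x": 0.8,"y": 0,"z": 0,"ax": 0,"ay": 0.007,"az": 0,"hand": 0.1}
    - {"x": 0.8,"y": 0,"z": 0,"ax": 0,"ay": 0.007,"az": 0,"hand": 0.1}
    - {"x": 0,"y": 0,"z": 0,"ax": 0,"ay": 0,"az": 0,"hand": 0.1}

```text
clock: 20.9
position: [0.5368, 0.1361, 0.0835]
tool_rot: [[0.117, -0.001, -0.993], [0.993, 0.001, 0.117], [0.001, -1.0, 0.002]]
wrist_force: [-2.7, -1.1, 7.7]
gripper_width: 0.0158
```

```bash
python3 ang.py;python3 bar.py scene s2
```

```text
t 20.9 post angle 90.95 r 107.11673348826453 tool yaw -0.52 F [-2.7 -1.1  7.7] M [-0.19  0.48  0.01] w 0.015781432284633426 [ 0.2  -0.08  1.86  0.    1.36 -1.25]
t 20.9 bar [282.1 188.8] [273, 186, 20, 7, 80]
0 [[282.2, 190.1], [293.3, 187.6], [270.9, 192.6]]
0.009 [[283.1, 188.5], [294.2, 186.0], [271.7, 191.1]]
0.013 [[283.5, 187.8], [294.6, 185.3], [272.1, 190.3]]
```

The bar in the scene view is back at its original home blob (originally 281.9,188.9; now 282.1,188.8), and the friction force has dropped. I'll test the lock with a small push.

Request:
arm_command:
  motion:
    - {"x": 0.8,"y": 0,"z": 0,"ax": 0,"ay": 0.007,"az": 0,"hand": 0.1}
    - {"x": 0.7,"y": 0,"z": 0,"ax": 0,"ay": 0.007,"az": 0,"hand": 0.1}
    - {"x": 0,"y": 0,"z": 0,"ax": 0,"ay": 0,"az": 0,"hand": 0.1}

```text
clock: 21.25
position: [0.5369, 0.1375, 0.0835]
tool_rot: [[0.13, -0.002, -0.991], [0.991, 0.001, 0.13], [0.001, -1.0, 0.002]]
wrist_force: [-3.0, -1.8, 7.6]
gripper_width: 0.0156
```

```bash
python3 ang.py
```

```text
t 21.2 post angle 90.2 r 107.11744152415181 tool yaw -1.32 F [-3.  -1.8  7.6] M [-0.39  0.58 -0.01] w 0.015565050981913997 [ 0.2  -0.08  1.86  0.    1.36 -1.24]
```

Request:
arm_command:
  motion:
    - {"x": 0.8,"y": 0,"z": 0,"ax": 0,"ay": 0,"az": 0,"hand": 0.1}
    - {"x": 0.8,"y": 0,"z": 0,"ax": 0,"ay": 0,"az": 0,"hand": 0.1}
    - {"x": 0,"y": 0,"z": 0,"ax": 0,"ay": 0,"az": 0,"hand": 0.1}

```text
clock: 21.55
position: [0.537, 0.1379, 0.0835]
tool_rot: [[0.13, -0.002, -0.991], [0.991, -0.002, 0.13], [-0.002, -1.0, 0.002]]
wrist_force: [-5.2, -12.7, 10.0]
gripper_width: 0.0155
```

```bash
python3 ang.py;python3 bar.py scene s3
```

```text
t 21.6 post angle 90.02 r 107.10019078427605 tool yaw -1.32 F [ -5.2 -12.7  10. ] M [-2.28  0.93  0.03] w 0.0155377788629303 [ 0.21 -0.08  1.86 -0.    1.36 -1.23]
t 21.55 bar [281.8 188.9] [273, 186, 20, 7, 81]
0 [[282.2, 190.1], [293.3, 187.6], [270.9, 192.6]]
0.009 [[283.1, 188.5], [294.2, 186.0], [271.7, 191.1]]
0.013 [[283.5, 187.8], [294.6, 185.3], [272.1, 190.3]]
```

The force rose to 12.7 N with almost no motion, so the table is locked. I'll relax, open and withdraw.

Request:
arm_command:
  motion:
    - {"x": -1.5,"y": 0,"z": 0,"ax": 0,"ay": 0,"az": 0,"hand": 0.1}
    - {"x": 0,"y": 0,"z": 0,"ax": 0,"ay": 0,"az": 0,"hand": 0.5}
    - {"x": 0,"y": 0,"z": 0,"ax": 0,"ay": 0,"az": 0,"hand": 0.5}
    - {"x": 0,"y": 0,"z": 0,"ax": 0,"ay": 0,"az": 0,"hand": 0.5}
    - {"x": 0,"y": -25,"z": 0,"ax": 0,"ay": 0,"az": 0,"hand": 0.5}
    - {"x": 0,"y": -45,"z": 0,"ax": 0,"ay": 0,"az": 0,"hand": 0.5}
    - {"x": 0,"y": -45,"z": 0,"ax": 0,"ay": 0,"az": 0,"hand": 0.5}
    - {"x": 0,"y": -25,"z": 30,"ax": 0,"ay": 0,"az": 0,"hand": 0.5}
    - {"x": 0,"y": 0,"z": 40,"ax": 0,"ay": 0,"az": 0,"hand": 0.5}
    - {"x": 0,"y": 0,"z": 40,"ax": 0,"ay": 0,"az": 0,"hand": 0.5}
    - {"x": 0,"y": 0,"z": 0,"ax": 0,"ay": 0,"az": 0,"hand": 0.5}

```text
clock: 22.7
position: [0.4252, 0.1524, 0.2235]
tool_rot: [[0.129, -0.001, -0.992], [0.992, 0.002, 0.129], [0.002, -1.0, 0.001]]
wrist_force: [0.8, -0.3, 0.2]
gripper_width: 0.0467
```

```bash
python3 bar.py scene s4; python3 bar.py top t4; python3 - <<'E'
from h import *
a=pickle.load(open('pics/s4.pkl','rb'))['pixels'][130:240,150:320,::-1];b=pickle.load(open('pics/t4.pkl','rb'))['pixels'][110:240,140:310,::-1]
b=np.clip(b*1.5,0,255).astype(np.uint8);k=2.35
r=lambda x:cv2.resize(x,None,fx=k,fy=k,interpolation=cv2.INTER_CUBIC)
a,b=r(a),r(b);cv2.imwrite('pics/fin.png',np.hstack([cv2.copyMakeBorder(a,0,b.shape[0]-a.shape[0],0,0,cv2.BORDER_CONSTANT),b]))
E
```

```text
t 22.7 bar [281.9 188.8] [273, 186, 20, 7, 82]
0 [[282.2, 190.1], [293.3, 187.6], [270.9, 192.6]]
0.009 [[283.1, 188.5], [294.2, 186.0], [271.7, 191.1]]
0.013 [[283.5, 187.8], [294.6, 185.3], [272.1, 190.3]]
t 22.75 bar [283.  170.7] [278, 159, 10, 25, 132]
0 [[282.9, 171.1], [284.3, 158.5], [281.5, 184.0]]
0.009 [[284.8, 170.7], [286.3, 157.9], [283.4, 183.6]]
0.013 [[285.7, 170.5], [287.1, 157.7], [284.3, 183.4]]
```

View pics/fin.png

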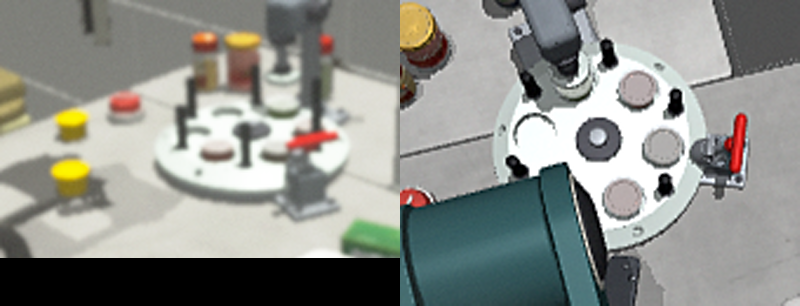

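Green stands under the press (about (575,85) in the right panel) and the other three pots are upright in their pockets. The bar is at its starting home position in both views (top: 283.0,170.7 against 283.1,170.6 at the start), and the hand is clear.

```bash
python3 -c "
from bench import close_job
print(close_job())"
```

```text
the job is handed in; nothing more can be done
None
```

The job is done and handed in at about 23 s; no verdict was reported.

**What I did:**
- I drew the T-handle about 16 mm, turned it about 86°, and let go. The camera showed it parked with the hand off it.
- Holding the front hand grip, I turned the table about 57° clockwise.
- I turned the T-handle back, so the pin rode on the rim. Then I nudged the table on slowly until the pin snapped in.

**Last checks:**
- **Pin:** the T-bar is back at its starting home position to about 0.1 px in both the top and scene views. A test push met 12.7 N with only about 0.4 mm of movement, so the table is locked.
- **Pots:** the green pot is under the press, and all four pots look upright in their pockets.
- **Surroundings:** I saw no bystander moved, but the cup was out of the last crop and the timer and lid showed only in part. The hand is clear, with wrist force about 0.

**What failed or disagreed:**
- My first three move calls were refused because I left keys out of the rows. Nothing moved.
- My model of the scene view puts the home bar about 1.3 px lower than it appears. The same offset was there at the start, so I compared against the starting picture instead.

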